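Seat the dome stake in the stake spindle

ROBOT

A 6-joint arm with a two-finger parallel gripper is mounted at the origin on a cart in front of the work surface, level with it; the furniture and walls round the work are solid. World frame = base frame: x ahead of the robot, y to its left, z up, the work surface at z = 0. Lengths are in m, angles in rad, forces in N, time in s.
With the tool pointing down it reaches from about 0.35 to 0.775 m from the base axis. Payload 5.5 kg.
Tool frame: the origin (TCP) lies at the very end of the fingers, on their centre line; the grasp point (between the pads) lies 19 mm behind it (env.grip_point_offset is the distance from the TCP to the grasp point, in m); z points along the fingers, y is the line along which they close (so a half turn about z gives the same grasp; the last joint's range is limited). The gripper opens to 85 mm and grips with 20 to 120 N. Pads are 22 mm wide; open, the fingers measure 114 mm over their backs; the gripper's body (76 mm by 85 mm) begins 54 mm behind the grasp point. The pads swing forward as they close: fully open they stand 13 mm farther back than shut.
Start: joints at [1.005, 0.313, 0.046, 1.304, 0, 1.431], TCP at [0.238, 0.524, 0.231] pointing down, gripper open.
Joint ranges: [-2.76, 2.76], [-0.86, 1.69], [-1.03, 1.26], [-2.2, 2.34], [-1.47, 1.5], [-3.14, 3.14]. Speed limits (rad/s): [2.57, 2.57, 3.14, 3.14, 3.14, 3.14].

INTERFACE

Orientations are given as a unit quaternion [w, x, y, z].
In Python, from workcell import sensors, imaging, workorder, env gives the robot as it stands.
- The arm moves only by the shell command python3 -m handwheel 'ROWS' [FORCE]. ROWS is JSON, a list of rows, each a list of 5 numbers: the shift along the tool's x, y, z in mm, then the turn about the tool's z in rad, then the opening, from 0 (shut) to 1 (fully open). A call has 1 to 8 rows; each row is the pose to reach, as a shift and turn from the pose commanded when the call began, along the tool's axes at that moment; what a row does not reach only later rows make up. A row lasts 1/10 s, in which the tool goes at most 50 mm and 8.59 degrees, less where a joint would pass 70% of its speed; a pose out of reach is approached as far as the arm can. A call with a gripper value outside its range is refused whole. The fingers move at their own pace and stop on an object; FORCE is the grip in N (left out, the last holds). Time passes only in rows, so rows that repeat a pose let the fingers close. It gives the time, the measured TCP pose, the force, the opening and the grip force at its end, in the units of the state.
- sensors.get_state(): the state, without advancing time (a new reading comes with each control period).
- imaging.read_camera(name): name is "scene" or "side" or "wrist"; returns a dict with "color" (384x512x3 uint8, blue, green, red), "z_map" (384x512 float32, m along the optical axis (not along the pixel's ray), 0 where there is no reading), "fx", "fy", "cx", "cy" (pixels), "xyz" and "rotation" of the camera in the world. Camera axes: x right, y down, z forward; pixel columns grow to the right and rows downward; lengths in m; the calibration is good to about 2 mm. A picture is of the moment at which its call begins.
- workorder.hand_in(): hands the job in; it is judged then, once.
The state is a dict: "clock": time; "joint_pos": joint angles; "qvel": joint speeds; "tau": joint torques, N m; "tcp_pos": TCP position; "orientation": TCP orientation; "wrist_force": force on the tool from outside, world axes, zero at the start; "ft_torque": the same for the moment, N m; "finger_gap": finger opening in m; "grip_force": force on a finger pad.
Only numpy, scipy, OpenCV 4.12 (cv2) and the standard library are available. Lean on these libraries where they do the work, as an engineer would, in place of code of your own. Each camera call takes 0.05 s, during which the arm holds its last target. There are 200 camera calls.

TASK

Take the round-topped steel stake out of its wooden stand, turn it so that the two slots in its flange lie over the two red drive dogs, and lower its tapered shank into the green stake spindle until it is fully home and upright. Lower it rather than drop it, let go, and leave the square stake where it is.

Things in the scene. Friction and masses are not known exactly. Their poses are not given: they have to be found in the camera images.
- dome_stake: Round-topped steel stake, 0.3-0.6 kg. Origin: on its axis at the flange underside; z up. Below: tapered shank 50 long, 18 dia at tip, 42 dia at flange. Flange: dark, 72 dia, 10 thick, with two open rim slots, 22 wide, from 22 off the axis outwards, at +x and -x (alike). Above: post 40 dia, straight from z 10 to 50, half-ball top at 70. Starts upright in a hole of the stand.
- square_stake: The other stake, left alone in the other hole of the stand: same shank, flange and origin, but a 36 mm square, flat-topped steel post, top 56 mm above the origin. Which hole holds which stake varies.
- stake_stand: Low fixed wooden stand, 92 x 200 mm (x, y), top 62 mm above the bench. Origin: centre of its underside. Two 47 mm holes at y = +50 and -50 mm; each stake hangs in one by its flange (stake origin 62 mm above the bench), so its shank needs 50 mm of lift to come clear.
- spindle_nose (a point): Centre of the flat bright nose face (83 dia, 70 mm above the bench) of a fixed green pedestal, foot 112 dia; z up. Conical socket, mouth 44 dia, takes the whole shank with 1 mm slack. Two red dogs at +x and -x, 30 from the axis, 7 wide, 10 long, 8 high, tops bevelled. Home: flange flat on the face, stake origin at this point, slots over dogs (10 degrees play each way).
Not all that is in view belongs to the job. What is shaped like the dome_stake but yellow is not meant.

How it is judged:
By the outcome, as a careful person would: the job done as asked, in the order asked, and still so for the second after the job is handed in, with the robot touching nothing.
It also fails if it takes over 35 s, if anything falls off the work surface, if the arm or the gripper's body presses on something with over 40 N, if the wrist force passes 120 N, or if a joint passes its speed limit or range.

## Working session

There is one attempt and no reset: what is moved stays moved. The work goes in short steps, Python scripts to look and compute and a shell command to move; the robot and the scene stay as the last step left them, time stands still between calls to the robot, and variables do not carry over. Pictures are saved under pics/ and viewed, at most 10 in all, crops included, and the job is handed in when it is done.

```bash
mkdir -p pics
cat > h.py <<'E'
import numpy as np, cv2
from workcell import sensors, imaging, workorder, env
def cam(n): return imaging.read_camera(n)
def pts(c):
    z=c["z_map"]; v,u=np.mgrid[:z.shape[0],:z.shape[1]]
    p=np.dstack([(u-c["cx"])/c["fx"]*z,(v-c["cy"])/c["fy"]*z,z])
    return p@np.array(c["rotation"]).T+np.array(c["xyz"])
def onplane(c,u,v,h):
    d=np.array(c["rotation"])@np.array([(u-c["cx"])/c["fx"],(v-c["cy"])/c["fy"],1]); o=np.array(c["xyz"])
    return o+d*(h-o[2])/d[2]
E
python3 - <<'E'
from h import *
for n in("scene","side","wrist"):
    c=cam(n); cv2.imwrite(f"pics/{n}0.png",c["color"]); print(n,np.round(c["xyz"],3),np.round(c["rotation"],3).tolist(),c["fx"],c["cx"])
    np.savez(f"{n}0.npz",**c)
s=sensors.get_state(); print(s, env.grip_point_offset)
E
```

```text
scene [-0.161  0.417  0.618] [0.219, -0.428, 0.784, -0.392] 465.87021772505614 245.62068194414363
side [ 0.096 -0.49   0.651] [-0.387, 0.878, -0.255, 0.12] 393.7747876138782 261.3497661704128
wrist [0.172 0.554 0.373] [0.121, 0.832, 0.536, 0.077] 280.90217715823826 256.62170099019573
{'clock': 0.15, 'joint_pos': array([1.00535192e+00, 3.13858936e-01, 4.52830536e-02, 1.30356676e+00,
       1.31041023e-05, 1.43119278e+00]), 'qvel': array([ 0.00029251, -0.00159848,  0.00341748, -0.00052265, -0.00203778,
       -0.0014722 ]), 'tau': array([ 7.30588072e-04, -4.81067598e+01,  2.98814392e+01,  1.39118149e-02,
       -1.14986042e-04, -1.99966209e-06]), 'tcp_pos': array([0.23734447, 0.52334925, 0.23061366]), 'orientation': array([-2.38568950e-04,  2.11315236e-01,  9.77417729e-01, -6.29499790e-04]), 'wrist_force': array([-0.44121195,  0.20568069,  0.30166543]), 'ft_torque': array([0.00778284, 0.02508414, 0.08081446]), 'grip_force': 0.0, 'finger_gap': 0.08536103849347827} 0.0187
```

View pics/scene0.png

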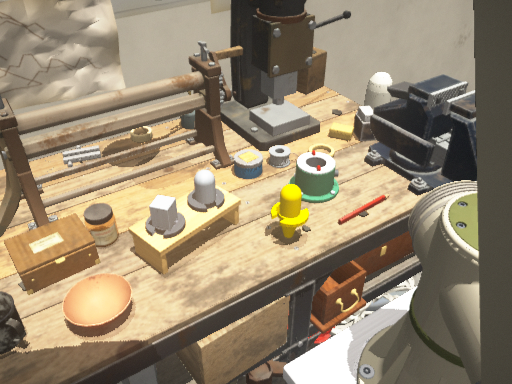

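View pics/side0.png

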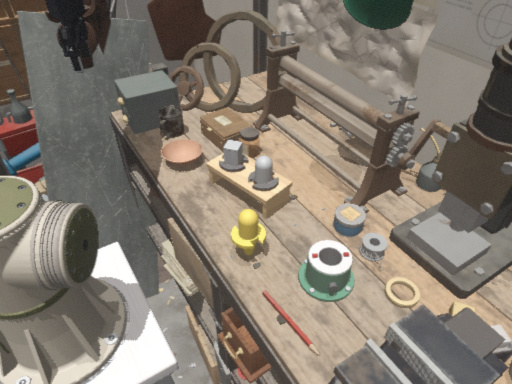

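The scene view shows the candidates for the dome stake: the grey dome in the far hole of the stand at (205,185), the yellow look-alike at (290,205), the white dome on the machine at (380,85) and the square stake at (163,213). I choose the grey dome at (205,185), which is at (263,172) in the side view. The green spindle is at (316,172) in scene and (328,268) in side.

Run:
```python
from h import *
ld=lambda n:dict(np.load(f"{n}0.npz"))
S,D=ld("scene"),ld("side")
a=cv2.resize(S["color"][150:260,130:350],None,fx=3.4,fy=3.4,interpolation=3)[:300]
a=cv2.resize(S["color"][160:225,140:240],(460,300),interpolation=3)
b=cv2.resize(D["color"][135:205,205:305],(430,300),interpolation=3)
e=cv2.resize(S["color"][140:205,285:350],(300,300),interpolation=3)
f=cv2.resize(D["color"][225:305,290:370],(300,300),interpolation=3)
im=np.zeros((600,800,3),np.uint8); im[:300,:460]=a; im[300:,:430]=b; im[:300,470:770]=e; im[300:,470:770]=f
cv2.imwrite("pics/crop.png",im)
for n,c in(("scene",S),("side",D)):
    P=pts(c); hsv=cv2.cvtColor(c["color"],cv2.COLOR_BGR2HSV).astype(int)
    ok=c["z_map"]>0
    # nose face: bright at z~.07 ; dogs: red at z .07-.08
    x,y,z=P[...,0],P[...,1],P[...,2]
    w=np.zeros(ok.shape,bool)
    if n=="scene": w[140:205,285:350]=1
    else: w[225:305,290:370]=1
    m=w&ok&(abs(z-.07)<.004)
    q=P[m][:,:2].astype(np.float32); print(n,"nose",len(q),cv2.minEnclosingCircle(q), np.median(P[m][:,2]))
    red=w&((hsv[...,0]<8)|(hsv[...,0]>172))&(hsv[...,1]>130)&(hsv[...,2]>80)
    k,l,st,ce=cv2.connectedComponentsWithStats(red.astype(np.uint8))
    for i in range(1,k):
        if st[i,4]>3: print(" red",st[i,4],ce[i],onplane(c,*ce[i],.076).round(4),P[l==i].mean(0).round(4))
    w[:]=0
    if n=="scene": w[160:215,180:230]=1
    else: w[145:195,240:285]=1
    m=w&ok&(z>.082)&(z<.14)
    q=P[m][:,:2].astype(np.float32); print(" dome",len(q),cv2.minEnclosingCircle(q),z[m].max())
    m=w&ok&(abs(z-.072)<.004)
    q=P[m][:,:2].astype(np.float32); print(" flange",len(q),cv2.minEnclosingCircle(q))
```

```text
Traceback (most recent call last):
  File "h.py", line 7, in pts
    return p@np.array(c["rotation"]).T+np.array(c["xyz"])
           ~^~~~~~~~~~~~~~~~~~~~~~~~~~
ValueError: matmul: Input operand 1 has a mismatch in its core dimension 0, with gufunc signature (n?,k),(k,m?)->(n?,m?) (size 4 is different from 3)
```

View pics/crop.png

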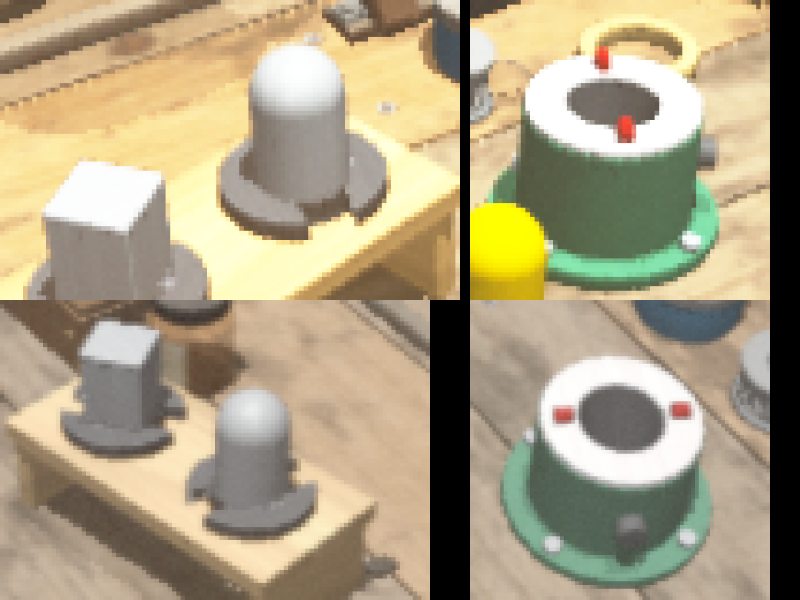

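The crop confirms that the dome is grey steel with a dark slotted flange. One slot is at (335,210) of the crop in scene and (195,490) in side. The red dogs are clear in both views. The camera rotation is a quaternion, so I'll fix the helper.

```bash
cat > h.py <<'E'
import numpy as np, cv2
from scipy.spatial.transform import Rotation
from workcell import sensors, imaging, workorder, env
def cam(n): return imaging.read_camera(n)
def R(q): return Rotation.from_quat(np.roll(q,-1)).as_matrix()
def pts(c):
    z=c["z_map"]; v,u=np.mgrid[:z.shape[0],:z.shape[1]]
    p=np.dstack([(u-c["cx"])/c["fx"]*z,(v-c["cy"])/c["fy"]*z,z])
    return p@R(c["rotation"]).T+np.array(c["xyz"])
def onplane(c,u,v,h):
    d=R(c["rotation"])@np.array([(u-c["cx"])/c["fx"],(v-c["cy"])/c["fy"],1]); o=np.array(c["xyz"])
    return o+d*(h-o[2])/d[2]
def blobs(mask,minarea):
    k,l,st,ce=cv2.connectedComponentsWithStats(mask.astype(np.uint8))
    return [(l==i,st[i],ce[i]) for i in range(1,k) if st[i,4]>=minarea]
def redmask(c):
    h=cv2.cvtColor(c["color"],cv2.COLOR_BGR2HSV).astype(int)
    return ((h[...,0]<8)|(h[...,0]>172))&(h[...,1]>130)&(h[...,2]>80)
E
python3 - <<'E'
from h import *
ld=lambda n:dict(np.load(f"{n}0.npz"))
for n,win in(("scene",[(140,205,285,350),(160,215,180,230),(185,240,140,190)]),("side",[(225,305,290,370),(145,195,240,285),(135,175,215,248)])):
    c=ld(n); P=pts(c); z=P[...,2]; ok=c["z_map"]>0
    def W(i):
        w=np.zeros(ok.shape,bool); a=win[i]; w[a[0]:a[1],a[2]:a[3]]=1; return w&ok
    f=lambda m:(m.sum(),np.round(cv2.minEnclosingCircle(P[m][:,:2].astype(np.float32))[0],4),P[m].mean(0).round(4))
    print(n,"nose",f(W(0)&(abs(z-.07)<.004)&(c["color"].min(2)>150)))
    for m,st,ce in blobs(redmask(c)&W(0),3): print(" red",st[4],ce,onplane(c,*ce,.076).round(4))
    print(" dome",f(W(1)&(z>.085)&(z<.16)),z[W(1)].max(), P[W(1)&(z>.122)].mean(0))
    print(" flange",f(W(1)&(abs(z-.072)<.003)))
    print(" sq top",f(W(2)&(abs(z-.118)<.003)))
    h=cv2.cvtColor(c["color"],cv2.COLOR_BGR2HSV); ye=(abs(h[...,0].astype(int)-29)<4)&(h[...,1]>220)&ok
    print(" yellow",f(max(blobs(ye,20),key=lambda b:b[1][4])[0]))
E
```

```text
scene nose (np.int64(468), array([ 0.4699, -0.1588]), array([ 0.4684, -0.156 ,  0.0686]))
 red 11 [313.18181818 152.27272727] [ 0.4939 -0.1698  0.076 ]
 red 16 [318.125 167.5  ] [ 0.4416 -0.1404  0.076 ]
 dome (np.int64(508), array([0.4863, 0.1026]), array([0.4778, 0.1068, 0.1111])) 0.13242872196888356 [0.48356838 0.10393201 0.12654703]
 flange (np.int64(341), array([0.4821, 0.1162]), array([0.4811, 0.1084, 0.0712]))
 sq top (np.int64(271), array([0.4624, 0.1982]), array([0.4614, 0.1989, 0.1171]))
 yellow (np.int64(245), array([ 0.3722, -0.016 ]), array([ 0.3676, -0.0127,  0.1114]))
side nose (np.int64(829), array([ 0.471 , -0.1619]), array([ 0.4687, -0.1641,  0.0707]))
 red 9 [346. 254.] [ 0.4962 -0.1771  0.076 ]
 red 8 [314.5 255.5] [ 0.4434 -0.1484  0.076 ]
 dome (np.int64(395), array([0.4891, 0.1357]), array([0.482 , 0.0962, 0.1116])) 0.13403429797238975 [0.48512674 0.0933637  0.12785245]
 flange (np.int64(295), array([0.4895, 0.1326]), array([0.481 , 0.1048, 0.0725]))
 sq top (np.int64(145), array([0.4633, 0.1951]), array([0.4624, 0.1931, 0.1184]))Traceback (most recent call last):
  File "<stdin>", line 14, in <module>
ValueError: max() iterable argument is empty
```

```bash
python3 -m handwheel '[[-40,-28,0,0,1],[-90,-64,0,0,1],[-130,-92,0,0,1],[-170,-120,0,0,1],[-210,-149,0,0,1],[-250,-177,0,0,1],[-290,-205,0,0,1],[-330,-234,0,0,1]]'
python3 -m handwheel '[[-30,-20,0,0,1],[-60,-43,0,0,1],[-71,-50,0,0,1],[-71,-50,0,0,1],[-71,-50,0,0,1]]'
python3 - <<'E'
from h import *
c=cam("wrist"); np.savez("wrist1.npz",**c)
s=sensors.get_state(); print(s["clock"],s["tcp_pos"],s["orientation"])
P=pts(c);z=P[...,2]
m=(z>.122)&(z<.14)&(c["z_map"]>0); 
for b,st,ce in blobs(m,100): print(st,ce,P[b].mean(0).round(4),P[b].max(0))
m=(z>.068)&(z<.076)
for b,st,ce in blobs(m,100): print("fl",st,ce,cv2.minEnclosingCircle(P[b][:,:2].astype(np.float32)))
cv2.imwrite("pics/wrist1.png",c["color"])
E
```

```text
clock: 0.95
tcp_pos: [0.4391, 0.1774, 0.2313]
orientation: [0.0, 0.211, 0.977, 0.0]
wrist_force: [0.2, 0.2, 1.1]
finger_gap: 0.0855
grip_force: 0.0
clock: 1.45
tcp_pos: [0.4819, 0.1049, 0.231]
orientation: [-0.001, 0.211, 0.977, 0.0]
wrist_force: [-0.5, -0.2, 0.1]
finger_gap: 0.0856
grip_force: 0.0
1.5 [0.48175506 0.10537666 0.23114739] [-4.99590299e-04  2.10775255e-01  9.77534407e-01  1.62349656e-04]
[236 180  37  36 977] [253.79631525 197.70010235] [0.4867 0.1004 0.1276] [0.50522793 0.11688721 0.13283491]
fl [ 294   91   51   70 1233] [312.65531225 123.11516626] ((0.46377187967300415, 0.19607976078987122), 0.03601689636707306)
fl [106 116  23  36 119] [121.97478992 131.98319328] ((0.37672585248947144, -0.013672320172190666), 0.018861910328269005)
fl [ 222  152   65   60 1386] [255.77489177 177.3008658 ] ((0.48866865038871765, 0.0994480773806572), 0.03621016815304756)
fl [ 414  154   47   45 1098] [437.24134791 176.08469945] ((0.565136730670929, 0.28806889057159424), 0.026194356381893158)
fl [  19  225   70   62 2262] [ 53.19849691 255.38549956] ((0.47170576453208923, -0.15992863476276398), 0.0423600934445858)
```

View pics/wrist1.png

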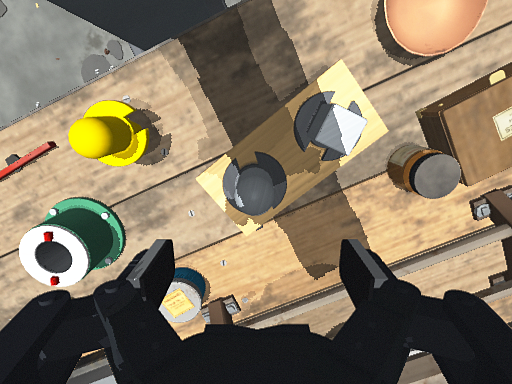

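The wrist view shows the dome stake at about (255,183), the square stake at (335,125), the spindle at (55,255) and the yellow decoy at (105,135). Next I'll get the slot angle from the flange ring by height.

Run:
```python
from h import *
cen=np.array([.4880,.0998])
for n in("wrist1","scene0","side0"):
    c=dict(np.load(n+".npz"));P=pts(c);z=P[...,2]
    d=P[...,:2]-cen; r=np.hypot(d[...,0],d[...,1]); a=np.degrees(np.arctan2(d[...,1],d[...,0]))
    ring=(r>.026)&(r<.034)&(z>.03)&(z<.08)&(c["z_map"]>0); h=cv2.cvtColor(c["color"],cv2.COLOR_BGR2HSV)
    print(n," ".join(f"{t}:{np.median(z[k])*1000:.0f}/{np.median(h[...,1][k]):.0f}" for t in range(-180,180,10) if (k:=ring&(a>=t)&(a<t+10)).sum()>2))
c=dict(np.load("wrist1.npz"))
cv2.imwrite("pics/w1crop.png",cv2.resize(c["color"][140:225,210:300],(630,595),interpolation=3))
for b,st,ce in blobs(redmask(c),5):
    if ce[0]<90: print("red",st[4],ce,onplane(c,*ce,.076).round(4))
```

```text
wrist1 -180:62/113 -170:64/62 -160:72/18 -150:72/18 -140:72/19 -130:72/19 -120:72/21 -110:72/18 -100:72/18 -90:72/19 -80:72/21 -70:72/23 10:72/30 20:72/20 30:72/19 40:72/20 50:72/20 60:72/20 70:72/21 80:72/24 90:72/24 100:72/24 110:72/24 120:72/24 130:72/25 140:72/25 150:62/112 160:62/112 170:62/112
scene0 -180:62/50 -170:68/48 -160:71/18 -150:71/19 -140:71/20 -130:71/20 -120:71/18 -110:71/20 -100:72/18 -90:72/44 -80:71/25 20:71/24 40:72/22 50:71/22 60:71/19 70:71/19 80:72/22 90:72/20 100:72/22 110:71/22 120:71/21 130:72/22 140:71/26 150:62/68 160:61/58 170:62/53
side0 -160:73/12 -150:72/10 -140:73/11 -130:73/11 -120:73/11 -110:73/10 -100:73/11 -90:73/10 -80:72/11 -70:73/11 -60:73/13 -50:73/12 -40:72/26 -10:63/70 0:66/70 10:70/62 100:72/18 110:72/10 120:73/10 130:73/11 140:74/14 150:68/36 160:62/68
red 333 [ 22.6036036  160.25225225] [ 0.3608 -0.1143  0.076 ]
red 59 [ 47.13559322 236.61016949] [ 0.4452 -0.1445  0.076 ]
red 47 [ 53.53191489 280.72340426] [ 0.4968 -0.173   0.076 ]
```

View pics/w1crop.png

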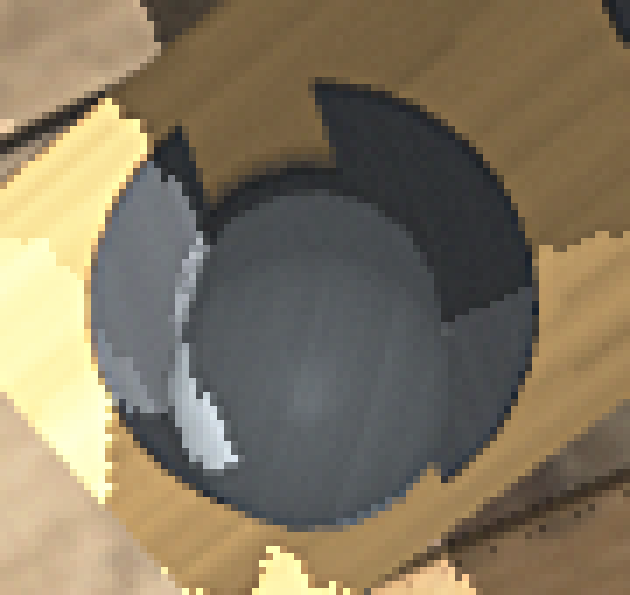

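The slot axis is at about 170°/−10° and the dogs are at −29°, so the stake needs −19° about world z, or +0.33 rad about tool z. The stake is at (0.488, 0.100) and the nose at (0.471, −0.1595).

```bash
python3 -m handwheel '[[-8,-2,30,0,1],[-8,-2,65,0,1],[-8,-2,100,0,1],[-8,-2,125,0,1],[-8,-2,143,0,1],[-8,-2,153,0,1],[-8,-2,153,0,1]]'
python3 -m handwheel '[[0,0,0,0,0.35],[0,0,0,0,0.35],[0,0,0,0,0.2],[0,0,0,0,0.2],[0,0,0,0,0.2],[0,0,0,0,0.2],[0,0,0,0,0.2],[0,0,0,0,0.2]]' 60
```

```text
clock: 2.2
tcp_pos: [0.4875, 0.1004, 0.0773]
orientation: [-0.001, 0.21, 0.978, -0.0]
wrist_force: [-0.4, 0.1, 0.8]
finger_gap: 0.0857
grip_force: 0.0
clock: 3.0
tcp_pos: [0.4899, 0.0992, 0.0796]
orientation: [0.001, 0.211, 0.977, 0.0]
wrist_force: [-1.6, -0.5, 5.4]
finger_gap: 0.0386
grip_force: 60.3
```

```bash
python3 -m handwheel '[[0,0,-8,0,0.2],[0,0,-18,0,0.2],[0,0,-32,0,0.2],[0,0,-48,0,0.2],[0,0,-66,0,0.2],[0,0,-86,0,0.2],[0,0,-106,0,0.2],[0,0,-120,0,0.2]]'
python3 - <<'E'
from h import *
s=sensors.get_state(); print(s["tcp_pos"],s["orientation"],s["joint_pos"].round(2))
a=[]
for n in("scene","side"):
    c=cam(n);np.savez(n+"2.npz",**c);a.append(c["color"][60:330,100:480])
cv2.imwrite("pics/lift.png",np.hstack(a))
E
```

```text
clock: 3.8
tcp_pos: [0.4892, 0.0992, 0.2001]
orientation: [0.001, 0.211, 0.977, 0.0]
wrist_force: [1.0, -0.2, -4.4]
finger_gap: 0.0381
grip_force: 61.1
[0.48918489 0.09923912 0.20014484] [5.39171936e-04 2.11350061e-01 9.77410262e-01 2.00047129e-04] [ 0.04  0.18 -0.21  1.18  0.    0.47]
```

View pics/lift.png

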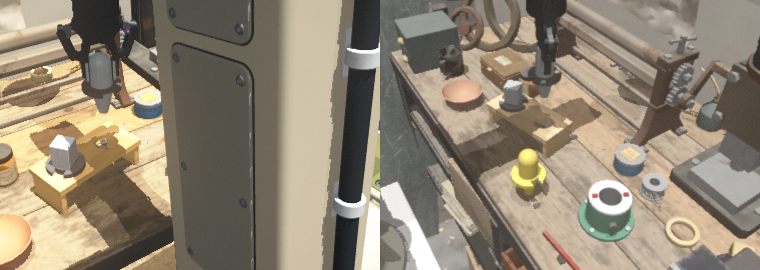

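The stake hangs upright in the gripper, clear of the stand, at (100,75) in the left half and (545,70) in the right half. The square stake has not moved. Now I'll carry it over and turn it.

```bash
python3 -m handwheel '[[-7,-18,0,0.02,0.2],[-20,-54,0,0.08,0.2],[-36,-96,0,0.14,0.2],[-53,-140,0,0.2,0.2],[-69,-184,0,0.26,0.2],[-82,-219,0,0.31,0.2],[-89,-238,0,0.33,0.2],[-91,-243,0,0.33,0.2]]'
python3 -m handwheel '[[0,0,0,0,0.2],[0,0,0,0,0.2]]'
python3 - <<'E'
from h import *
s=sensors.get_state(); print(s["tcp_pos"],s["orientation"])
a=[]
for n in("side","wrist"):
    c=cam(n);np.savez(n+"3.npz",**c);P=pts(c);z=P[...,2]
    for b,st,ce in blobs(redmask(c),3):
        p=onplane(c,*ce,.076)
        if np.hypot(*(p[:2]-[.471,-.1595]))<.045: print(n,"red",st[4],ce,p.round(4))
    m=(z>.068)&(z<.0735)&(np.hypot(P[...,0]-.471,P[...,1]+.1595)<.05)&(c["z_map"]>0)
    if m.sum()>20: print(n,"nose",m.sum(),cv2.minEnclosingCircle(P[m][:,:2].astype(np.float32)))
    t=s["tcp_pos"]
    for lo,hi in((-.065,-.03),(-.022,-.004)):
        k=(np.hypot(P[...,0]-t[0],P[...,1]-t[1])<.06)&(z>t[2]+lo)&(z<t[2]+hi)&(c["z_map"]>0); q=P[k]
        if len(q)>5: print(n,"band",lo,hi,len(q),q.mean(0).round(4),cv2.minEnclosingCircle(q[:,:2].astype(np.float32)))
    a.append(c["color"])
cv2.imwrite("pics/above.png",np.hstack([cv2.resize(a[0][150:320,250:420],(400,400),interpolation=3),cv2.resize(a[1],(400,400))]))
E
```

```text
clock: 4.7
tcp_pos: [0.4708, -0.1619, 0.1973]
orientation: [-0.001, 0.371, 0.929, -0.0]
wrist_force: [-0.2, 0.7, -4.8]
finger_gap: 0.0383
grip_force: 61.7
clock: 4.9
tcp_pos: [0.4711, -0.1587, 0.1978]
orientation: [-0.001, 0.369, 0.93, 0.0]
wrist_force: [-0.9, -0.4, -4.0]
finger_gap: 0.0385
grip_force: 61.7
[ 0.47113325 -0.15865577  0.19776979] [-7.07576706e-04  3.68609438e-01  9.29584014e-01  3.77866076e-04]
side red 11 [345.63636364 253.90909091] [ 0.4957 -0.1766  0.076 ]
side red 10 [314.5 255.2] [ 0.4438 -0.1478  0.076 ]
side nose 833 ((0.4705626964569092, -0.1616700440645218), 0.04222920536994934)
side band -0.065 -0.03 104 [ 0.462  -0.1652  0.1481] ((0.4656863212585449, -0.16194725036621094), 0.012546203099191189)
side band -0.022 -0.004 575 [ 0.4586 -0.1688  0.1895] ((0.4695843756198883, -0.158688485622406), 0.03715086728334427)
wrist red 69 [247.         157.72463768] [ 0.445  -0.1456  0.076 ]
wrist nose 1898 ((0.469027578830719, -0.15872840583324432), 0.04078282043337822)
wrist band -0.065 -0.03 31 [ 0.4608 -0.1487  0.1481] ((0.46066921949386597, -0.149512380361557), 0.005116847809404135)
wrist band -0.022 -0.004 3590 [ 0.4587 -0.1436  0.1897] ((0.47039809823036194, -0.1569947451353073), 0.03610939159989357)
```

View pics/above.png

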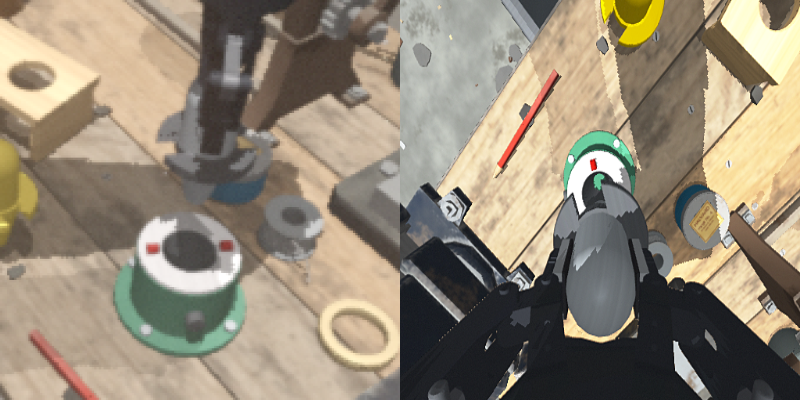

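The slot sits towards the camera above the visible red dog at (593,163), and the flange is about 3 mm off the nose centre towards +y. One check of the slot angle first.

Run:
```python
from h import *
s=sensors.get_state(); q=s["orientation"]; X=R(q)
print("shift mm",(X.T@np.array([.0010,-.0030,0])*1000).round(1))
for n,cen in(("wrist3",[.4704,-.157]),("side3",[.4696,-.1587])):
    c=dict(np.load(n+".npz"));P=pts(c);z=P[...,2];d=P[...,:2]-cen
    r=np.hypot(d[...,0],d[...,1]); a=np.degrees(np.arctan2(d[...,1],d[...,0]))%360
    k=(r>.027)&(r<.037)&(z>.178)&(z<.194)&(c["z_map"]>0)
    h,_=np.histogram(a[k],np.arange(0,365,5)); print(n,{int(5*i):int(v) for i,v in enumerate(h) if 90<=5*i<250 or v>0})
```

```text
shift mm [-2.8 -1.5 -0. ]
wrist3 {40: 12, 45: 44, 50: 48, 55: 68, 60: 71, 65: 62, 70: 66, 75: 72, 80: 72, 85: 72, 90: 84, 95: 80, 100: 87, 105: 86, 110: 88, 115: 93, 120: 91, 125: 94, 130: 80, 135: 15, 140: 0, 145: 0, 150: 0, 155: 0, 160: 0, 165: 0, 170: 36, 175: 101, 180: 79, 185: 74, 190: 74, 195: 72, 200: 73, 205: 67, 210: 68, 215: 61, 220: 50, 225: 40, 230: 3, 235: 0, 240: 0, 245: 0}
side3 {0: 1, 80: 2, 85: 7, 90: 3, 95: 5, 100: 4, 105: 6, 110: 4, 115: 6, 120: 7, 125: 7, 130: 20, 135: 3, 140: 0, 145: 0, 150: 0, 155: 0, 160: 0, 165: 0, 170: 6, 175: 9, 180: 10, 185: 11, 190: 12, 195: 10, 200: 12, 205: 11, 210: 11, 215: 13, 220: 13, 225: 9, 230: 12, 235: 13, 240: 13, 245: 10, 250: 14, 255: 7, 260: 13, 265: 11, 270: 11, 275: 9, 280: 10, 285: 10, 290: 6, 295: 7, 300: 8, 305: 5, 310: 5, 315: 1, 350: 4, 355: 13}
```

The slot is at 154° and the dogs at 151°, so I'll turn a further 0.05 rad and lower most of the way.

```bash
python3 -m handwheel '[[-3,-1.5,0,0.05,0.2],[-3,-1.5,15,0.05,0.2],[-3,-1.5,35,0.05,0.2],[-3,-1.5,55,0.05,0.2],[-3,-1.5,72,0.05,0.2],[-3,-1.5,85,0.05,0.2],[-3,-1.5,93,0.05,0.2],[-3,-1.5,95,0.05,0.2]]'
python3 -m handwheel '[[0,0,2,0,0.2],[0,0,4,0,0.2],[0,0,6,0,0.2],[0,0,6,0,0.2]]'
```

```text
clock: 5.8
tcp_pos: [0.4723, -0.1617, 0.1025]
orientation: [-0.001, 0.391, 0.92, 0.0]
wrist_force: [-0.2, -0.0, -3.5]
finger_gap: 0.0385
grip_force: 61.7
clock: 6.2
tcp_pos: [0.4728, -0.1628, 0.0974]
orientation: [0.0, 0.392, 0.92, 0.0]
wrist_force: [-0.4, 0.1, -3.8]
finger_gap: 0.0382
grip_force: 61.7
```

```bash
python3 -m handwheel '[[0,0,2,0,0.2],[0,0,4,0,0.2],[0,0,5,0,0.2],[0,0,6,0,0.2],[0,0,7,0,0.2],[0,0,7,0,0.2]]'
python3 -m handwheel '[[0,0,1,0,0.2],[0,0,2,0,0.2],[0,0,2,0,0.2]]'
```

```text
clock: 6.8
tcp_pos: [0.4726, -0.1627, 0.0901]
orientation: [-0.0, 0.392, 0.92, 0.0]
wrist_force: [0.0, -0.1, -4.6]
finger_gap: 0.0388
grip_force: 61.7
clock: 7.1
tcp_pos: [0.4726, -0.1627, 0.0881]
orientation: [-0.0, 0.392, 0.92, 0.0]
wrist_force: [-0.9, -0.7, -4.5]
finger_gap: 0.0386
grip_force: 61.7
```

```bash
python3 -m handwheel '[[0,0,1,0,0.2],[0,0,1,0,0.2],[0,0,2,0,0.2],[0,0,2,0,0.2]]'
```

```text
clock: 7.5
tcp_pos: [0.4727, -0.1627, 0.0876]
orientation: [0.0, 0.392, 0.92, -0.0]
wrist_force: [-4.0, 2.5, 8.3]
finger_gap: 0.0384
grip_force: 63.1
```

There is contact at the height predicted for home (0.0876). I'll check the flange height from the side before letting go.

```bash
cat > chk.py <<'E'
from h import *
import sys
for n in sys.argv[2:]:
    c=cam(n);P=pts(c);z=P[...,2];h=cv2.cvtColor(c["color"],cv2.COLOR_BGR2HSV)
    d=P[...,:2]-[.4713,-.160]; r=np.hypot(d[...,0],d[...,1]); a=np.degrees(np.arctan2(d[...,1],d[...,0]))%360
    k=(r>.026)&(r<.034)&(z>.06)&(z<.095)&(c["z_map"]>0)
    print(n," ".join(f"{t}:{np.median(z[j])*1000:.0f}" for t in range(0,360,15) if (j:=k&(a>=t)&(a<t+15)).sum()>2))
    m=(r<.03)&(z>.122)&(z<.15)&(c["z_map"]>0); print(" top",z[m].max() if m.any() else None)
    cv2.imwrite(f"pics/{sys.argv[1]}_{n}.png",c["color"])
E
python3 chk.py in side wrist; python3 -c "
import cv2;a=cv2.imread('pics/in_side.png')[180:310,260:390];cv2.imwrite('pics/in.png',cv2.resize(a,(520,520),interpolation=3))"
```

```text
side 75:81 90:80 105:81 120:79 135:75 150:77 165:80 180:81 195:81 210:81 225:81 240:81 255:81 270:81 285:81 300:81 315:76 330:78 345:77
 top 0.14007084832142602
wrist 30:80 45:80 60:80 75:80 90:80 105:80 120:80 135:70 150:76 165:71 180:80 195:80 210:80 225:80
 top 0.14867706871075376
```

View pics/in.png

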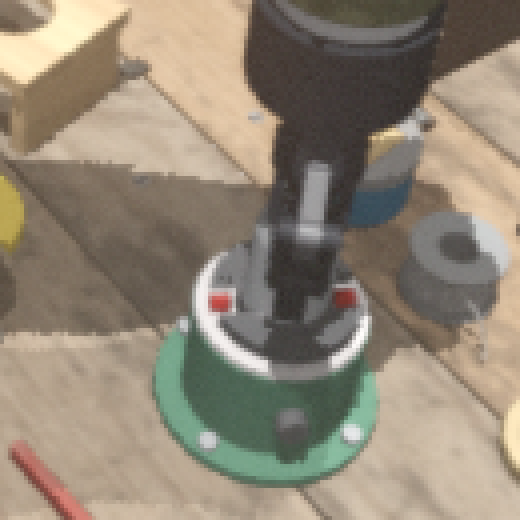

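The picture shows both red dogs, at (220,303) and (345,298), inside the slots. The flange top is level at 80 mm all round, so the stake is home. I'll ease the force, open and withdraw upwards.

```bash
python3 -m handwheel '[[0,0,-1,0,0.2],[0,0,-1,0,0.5],[0,0,-1,0,0.7],[0,0,-1,0,1],[0,0,-1,0,1],[0,0,-1,0,1],[0,0,-1,0,1],[0,0,-1,0,1]]' 20
python3 -m handwheel '[[0,0,-10,0,1],[0,0,-30,0,1],[0,0,-60,0,1],[0,0,-100,0,1],[0,0,-130,0,1],[0,0,-140,0,1],[0,0,-140,0,1],[0,0,-140,0,1]]'
python3 chk.py out side wrist; python3 -c "
import cv2;a=cv2.imread('pics/out_side.png')[180:310,260:390];b=cv2.imread('pics/out_side.png')[110:240,190:320]
import numpy as np;cv2.imwrite('pics/out.png',cv2.resize(np.hstack([b,a]),(800,400),interpolation=3))"
```

```text
clock: 8.4
tcp_pos: [0.4727, -0.1628, 0.0872]
orientation: [-0.0, 0.392, 0.92, 0.0]
wrist_force: [-0.1, 0.5, 0.9]
finger_gap: 0.0856
grip_force: 0.0
clock: 9.2
tcp_pos: [0.4722, -0.1625, 0.2263]
orientation: [-0.001, 0.392, 0.92, 0.0]
wrist_force: [-0.2, 0.7, 0.3]
finger_gap: 0.0856
grip_force: 0.0
side 75:81 90:81 105:81 120:78 135:75 150:76 165:80 180:81 195:81 210:81 225:80 240:81 255:81 270:81 285:81 300:81 315:77 345:75
 top 0.1422068250083206
wrist 0:80 15:80 30:80 45:80 60:80 75:80 90:80 105:80 120:79 135:70 150:76 165:70 180:80 195:80 210:80 225:80 240:80 255:80 270:80 345:80
 top 0.14136168363810012
```

View pics/out.png

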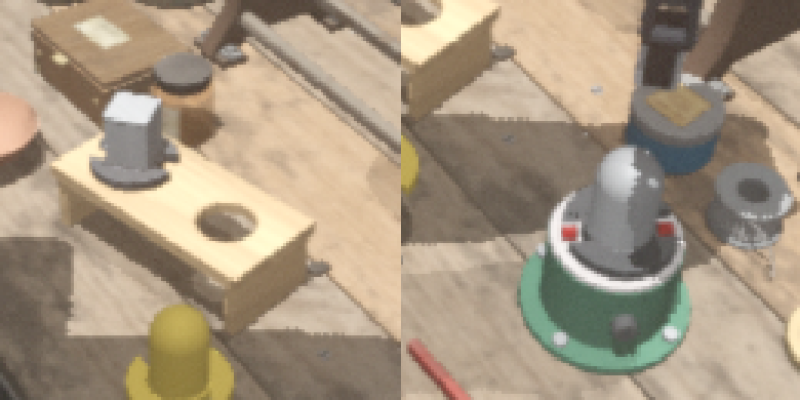

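The dome stake at (625,210) stands upright and home, with the dogs in its slots. The square stake at (133,140) has not been touched, and the gripper is clear.

```bash
python3 -c "
from workcell import workorder; print(workorder.hand_in())"
```

```text
the job is handed in; nothing more can be done
None
```

The round-topped stake is fully home and upright in the green spindle with its slots over both dogs; it was lowered and released, the square stake was left alone, and the job was handed in at about 9 s on the robot's clock.

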